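# Find the heavy-cored setting block by its weight and present it

### The arm

A 6-joint arm with a two-finger parallel gripper is mounted at the origin on a cart in front of the work surface, level with it; the furniture and walls round the work are solid. World frame = base frame: x ahead of the robot, y to its left, z up, the work surface at z = 0. Lengths are in m, angles in degrees, forces in N, time in s.
With the tool pointing down it reaches from about 0.4 to 0.825 m from the base axis. Payload 7 kg.
Tool frame: the origin (TCP) lies at the centre of the arm's flange, where the gripper is bolted on; the fingertips stand 178 mm ahead of it and the grasp point (between the pads) lies 159 mm ahead of it (tip_reach is the distance from the TCP to the fingertips, in m); z points along the fingers, y is the line along which they close (so a half turn about z gives the same grasp; the last joint's range is limited). The gripper opens to 88 mm and grips with 3 to 60 N. Pads are 19 mm wide; open, the fingers measure 130 mm over their backs; the gripper's body (78 mm by 193 mm) begins 47 mm behind the grasp point.
Start: joints at [89.788, 20.546, 0.682, 0, -70.136, -16.507], TCP at [0.194, 0.646, 0.405] pointing down, gripper open.
Joint ranges: [-176.03, 176.03], [-82.01, 121.73], [-58.28, 71.71], [-173.87, 95.51], [-174.79, -0.11], [-173.66, 173.66]. Speed limits (degrees/s): [136.94, 136.94, 172.46, 180, 180, 180].

### API

Orientations are given as [roll, pitch, yaw] about the fixed x, y, z axes, in that order (R = Rz(yaw) Ry(pitch) Rx(roll)).
In Python, from plant import * gives the robot as it stands.
- The arm moves only by the shell command python3 -m handwheel 'ROWS'. ROWS is JSON, a list of rows, each a list of 7 numbers: the opening, from -1 (shut) to 1 (fully open), then the shift along the tool's x, y, z as a fraction of full scale, then the turn, a rotation vector about the tool's x, y, z as a fraction of full scale. A call has 1 to 5 rows; each row shifts and turns the commanded pose from where the row before left it, along the tool's axes as they then stand; what a row does not reach is not made up. Full scale, the value 1, is 0.025 m for a shift and 6 degrees for a turn. A row lasts 1/8 s, in which the tool goes at most 62.5 mm and 10.7 degrees, less where a joint would pass 70% of its speed; a pose out of reach is approached as far as the arm can. A call with a number of a shift or a turn outside -1 to 1 is refused whole. A call with a gripper value outside its range is refused whole. The fingers move at their own pace and stop on an object; the grip force is fixed at half the most. Time passes only in rows, so rows that do not move let the fingers close. It gives the time, the measured TCP pose, the force, the opening and the grip force at its end, in the units of the state.
- get_obs(): the state, without advancing time (a new reading comes with each control period).
- snapshot(name): name is "scene" or "top"; returns a dict with "color" (420x560x3 uint8, red, green, blue), "fx", "fy", "cx", "cy" (pixels), "k1" (the pictures are not rectified: a ray, as slopes to the right and down, at radius r is drawn at 1 + k1 r^2 times it, then the intrinsics apply), "R" (3x3) and "t" (3): a world point X has camera coordinates R X + t. Camera axes: x right, y down, z forward; pixel columns grow to the right and rows downward; lengths in m; the calibration is good to about 2 mm. A picture is of the moment at which its call begins. There is no depth.
- close_job(): hands the job in; it is judged then, once.
The state is a dict: "clock": time; "joint_pos": joint angles; "qvel": joint speeds; "tau": joint torques, N m; "tool_pos": TCP position; "orientation": TCP orientation; "force": force on the tool from outside, world axes, zero at the start; "moment": the same for the moment, N m; "opening": finger opening in m; "gripper_force": force on a finger pad.
Only numpy, scipy, OpenCV 4.12 (cv2) and the standard library are available. Lean on these libraries where they do the work, as an engineer would, in place of code of your own. Each camera call takes 0.05 s, during which the arm holds its last target. There are 200 camera calls.

### The job

The two aluminium setting blocks look the same, but one is hollow and the other has a heavy core: lift each in turn clear of the table to feel which is heavier, dropping neither, and set the lighter one back flat where it stood. Then hold the heavier block out level and still over the middle of the blue tray, its underside about 10 cm above the table, for a workmate to take: finish while still holding it, and leave the mug, the tape measure and the masking tape where they are.

Things in the scene. Friction and masses are not known exactly. Their poses are not given: they have to be found in the camera images.
- block_p: one of two identical-looking aluminium setting blocks, 50 x 75 x 40 mm (own x, y, z), flat on the table; one hollow, one with a heavy core, either may be this one; 0.18 to 0.65 kg, the heavier at least 1.6 times the lighter. Origin: centre of the underside; z up, y along the 75 mm, x across the 50 mm width to grip. The blocks and the tray stand in a row across the table in any order
- block_q: one of two identical-looking aluminium setting blocks, 50 x 75 x 40 mm (own x, y, z), flat on the table; one hollow, one with a heavy core, either may be this one; 0.18 to 0.65 kg, the heavier at least 1.6 times the lighter. Origin: centre of the underside; z up, y along the 75 mm, x across the 50 mm width to grip. The blocks and the tray stand in a row across the table in any order
- tray: low open tray of blue plastic with a black rubber lining, 160 x 140 x 33 mm over the rolled rim, fixed to the table; origin: centre of the underside, z up, x along the 160 mm side. To the left of the row the saw's long fixed fence bar stands on the table, pointing away from the robot: keep clear of it
- mug: white coffee mug with dark dots, 82 x 114 x 91 mm high, standing behind the work (farther from the robot); origin: centre of the underside. Bystander, leave alone
- tape_measure: yellow tape measure, 38 x 91 x 66 mm high, standing behind the work; origin: centre of the underside. Bystander, leave alone
- masking_tape: roll of cream masking tape, 104 mm across and 25 mm high, lying flat behind the work; origin: centre of the underside. Bystander, leave alone
Mind the look-alikes: they are no part of the job. What is shaped like the block_p but black or green is not meant.

How it is judged (in metres and radians):
On the way, in this order (a step that is already met when the one before it is completed fails the run):
1. the lighter block is lifted clear of the table in the fingers while the heavier one (it presses on the table with over 3.4 N) stands ((((height (world z) of block_p above 0.025 m and contact force between the fingers and block_p above 1 N) and ((height (world z) of block_q below 0.008 m and angle between block_q's own z axis and vertical below 0.1 rad and contact force between the fingers and block_q below 0.1 N and linear speed of block_q below 0.03 m/s) and contact force between block_q and anything else above 3.4 N)) or ((height (world z) of block_q above 0.025 m and contact force between the fingers and block_q above 1 N) and ((height (world z) of block_p below 0.008 m and angle between block_p's own z axis and vertical below 0.1 rad and contact force between the fingers and block_p below 0.1 N and linear speed of block_p below 0.03 m/s) and contact force between block_p and anything else above 3.4 N)))), for 0.2 s.
2. both blocks stand flat, released and still (height (world z) of each of block_p, block_q below 0.008 m and angle between each of block_p, block_q's own z axis and vertical below 0.1 rad and contact force between the fingers and block_p below 0.1 N and linear speed of each of block_p, block_q below 0.03 m/s and contact force between the fingers and block_q below 0.1 N), for 0.2 s.
3. the heavier block is lifted clear while the lighter one (it presses on the table with under 3.4 N) stands where it stood at first ((((height (world z) of block_p above 0.055 m and contact force between the fingers and block_p above 1 N) and ((height (world z) of block_q below 0.008 m and angle between block_q's own z axis and vertical below 0.1 rad and contact force between the fingers and block_q below 0.1 N and linear speed of block_q below 0.03 m/s) and contact force between block_q and anything else below 3.4 N and distance of block_q from where it was at the start of the episode below 0.05 m)) or ((height (world z) of block_q above 0.055 m and contact force between the fingers and block_q above 1 N) and ((height (world z) of block_p below 0.008 m and angle between block_p's own z axis and vertical below 0.1 rad and contact force between the fingers and block_p below 0.1 N and linear speed of block_p below 0.03 m/s) and contact force between block_p and anything else below 3.4 N and distance of block_p from where it was at the start of the episode below 0.05 m)))), for 0.2 s.
At the end, for the whole second after the job is handed in: the heavier block is held in the fingers, still, level within 0.2 rad, its underside centre within 40 mm of the tray centre seen from above and 55 to 170 mm above the table, clear of the tray; the lighter block stands flat, released, within 50 mm of where it started (((((height (world z) of block_p above 0.055 m and contact force between the fingers and block_p above 1 N) and height (world z) of block_p below 0.17 m and horizontal distance between block_p and tray below 0.04 m and angle between block_p's own z axis and vertical below 0.2 rad and linear speed of block_p below 0.03 m/s and contact force between block_p and tray below 0.1 N) and ((height (world z) of block_q below 0.008 m and angle between block_q's own z axis and vertical below 0.1 rad and contact force between the fingers and block_q below 0.1 N and linear speed of block_q below 0.03 m/s) and contact force between block_q and anything else below 3.4 N and distance of block_q from where it was at the start of the episode below 0.05 m)) or (((height (world z) of block_q above 0.055 m and contact force between the fingers and block_q above 1 N) and height (world z) of block_q below 0.17 m and horizontal distance between block_q and tray below 0.04 m and angle between block_q's own z axis and vertical below 0.2 rad and linear speed of block_q below 0.03 m/s and contact force between block_q and tray below 0.1 N) and ((height (world z) of block_p below 0.008 m and angle between block_p's own z axis and vertical below 0.1 rad and contact force between the fingers and block_p below 0.1 N and linear speed of block_p below 0.03 m/s) and contact force between block_p and anything else below 3.4 N and distance of block_p from where it was at the start of the episode below 0.05 m)))); the arm keeps its last pose, push and grip.
It fails at once if a block is dropped (falls free from 20 mm or more) ((height (world z) of block_p above 0.02 m and contact force between the fingers and block_p below 0.05 N and linear speed of block_p above 0.35 m/s) or (height (world z) of block_q above 0.02 m and contact force between the fingers and block_q below 0.05 N and linear speed of block_q above 0.35 m/s)).
It fails at once if the mug, tape measure or masking tape is moved by more than 30 mm (distance of any of mug, tape_measure, masking_tape from where it was at the start of the episode above 0.03 m).
It also fails if it takes over 72 s, if anything falls off the work surface, if the arm or the gripper's body presses on something with over 40 N, if the wrist force passes 120 N, or if a joint passes its speed limit or range.

## Working session

There is one attempt and no reset: what is moved stays moved. The work goes in short steps, Python scripts to look and compute and a shell command to move; the robot and the scene stay as the last step left them, time stands still between calls to the robot, and variables do not carry over. Pictures are saved under pics/ and viewed, at most 10 in all, crops included, and the job is handed in when it is done.

```bash
mkdir -p pics; python3 - <<'E'
from plant import *
import cv2,pickle
o=get_obs();print(o)
for n in("top","scene"):
    s=snapshot(n);pickle.dump(s,open(n+".pkl","wb"));cv2.imwrite(f"pics/{n}0.png",s["color"][:,:,::-1])
    print(n,s["fx"],s["cx"],s["cy"],s["k1"],s["R"],s["t"])
E
```

```text
{'clock': 0.0, 'joint_pos': array([ 8.97882898e+01,  2.05907918e+01,  6.33551244e-01, -2.00691344e-02,
       -7.01366643e+01, -1.65064713e+01]), 'qvel': array([ 0.00753196, -0.02414936, -0.024677  ,  0.00639736, -0.02171424,
        0.088808  ]), 'tau': array([-1.18912860e-03, -5.82718134e+01,  2.93078935e+01,  6.99760392e+00,
        6.88961009e-03, -1.47287392e-04]), 'tool_pos': array([0.19412345, 0.64627364, 0.40372818]), 'orientation': array([ 1.79904604e+02, -8.59439953e-03, -1.67250088e+01]), 'force': array([-0.06169419, -0.42776196, -0.73825724]), 'moment': array([ 0.04374034, -0.02775264, -0.01240542]), 'gripper_force': 0.0, 'opening': 0.08757293940893472}
top 480.1875076531724 276.99917940067536 212.25117083078734 -0.07992337973977222 [[ 0.0164813  -0.99984868  0.00556624]
 [-0.98236825 -0.01722953 -0.18616059]
 [ 0.18622832 -0.00239993 -0.98250356]] [0.08320278 0.55858922 1.54048403]
scene 394.2207303738913 277.11913003893363 212.4082538399407 -0.08602220827999463 [[ 0.64560493 -0.76360742  0.00989866]
 [-0.58500796 -0.5028536  -0.63632063]
 [ 0.49087673  0.40502094 -0.77136118]] [-0.32187177  0.40278219  1.01349375]
```

View pics/top0.png

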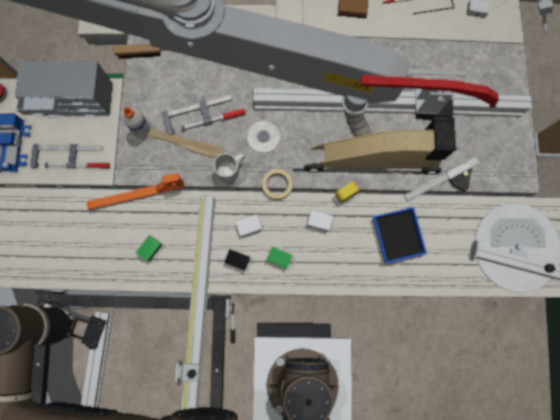

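View pics/scene0.png

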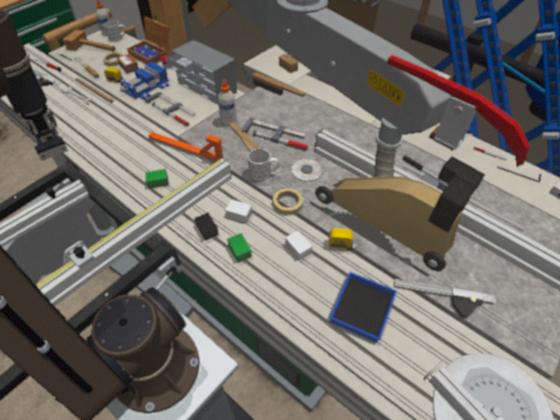

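The top view shows two white/silver blocks at about (248,226) and (320,221), the tray at (399,235) and the fence bar near column 205. Black and green decoys are nearby. Next I'll measure the outlines.

```bash
cat > h.py <<'E'
import numpy as np,cv2,pickle
def ray(s,px,z):
    K=np.array([[s["fx"],0,s["cx"]],[0,s["fy"],s["cy"]],[0,0,1.]])
    d=np.array([s["k1"],0,0,0,0.])
    u=cv2.undistortPoints(np.array(px,float).reshape(-1,1,2),K,d).reshape(-1,2)
    R=np.array(s["R"]);C=-R.T@s["t"]
    v=np.c_[u,np.ones(len(u))]@R
    return (C+v*((z-C[2])/v[:,2])[:,None])
E
python3 - <<'E'
from h import *
for n,seeds in(("top",dict(L=(248,226),Rr=(320,221),tray=(399,235))),("scene",dict(L=(238,211),Rr=(299,245),tray=(362,305)))):
    s=pickle.load(open(n+".pkl","rb"));im=s["color"]
    hsv=cv2.cvtColor(im,cv2.COLOR_RGB2HSV)
    for k,(u,v) in seeds.items():
        if k=="tray": m=((hsv[...,0]>100)&(hsv[...,0]<130)&(hsv[...,1]>120)&(hsv[...,2]>40)).astype(np.uint8);z=.033;w=45
        else:
            print(n,k,im[v-2:v+3:2,u].tolist());m=(im.min(2)>195).astype(np.uint8);z=.04;w=20
        mm=np.zeros_like(m);mm[v-w:v+w,u-w:u+w]=m[v-w:v+w,u-w:u+w]
        c=max(cv2.findContours(mm,0,1)[0],key=cv2.contourArea)
        r=cv2.minAreaRect(c);p=ray(s,cv2.boxPoints(r),z)
        print(n,k,np.round(r[0]),cv2.contourArea(c),p.mean(0).round(4),[np.round(np.linalg.norm(p[i]-p[i-1]),3) for i in(1,2)],[np.degrees(np.arctan2(*(p[i]-p[i-1])[[1,0]])).round(1) for i in (1,2)])
    x0,y0=(180,180) if n=="top" else (190,150)
    cv2.imwrite(f"pics/{n}c.png",cv2.resize(im[y0:y0+100,x0:x0+180,::-1],None,fx=4.4,fy=4.4,interpolation=cv2.INTER_CUBIC))
E
```

```text
top L [[197, 199, 201], [197, 199, 202], [196, 199, 201]]
top L [248. 224.] 171.0 [0.517  0.1881 0.04  ] [np.float64(0.061), np.float64(0.036)] [np.float64(-70.2), np.float64(-160.5)]
top Rr [[196, 199, 201], [196, 198, 201], [196, 199, 201]]
top Rr [320. 219.] 166.5 [ 0.5383 -0.0505  0.04  ] [np.float64(0.036), np.float64(0.061)] [np.float64(-15.5), np.float64(-105.3)]
top tray [399. 235.] 1922.5 [ 0.4912 -0.318   0.033 ] [np.float64(0.147), np.float64(0.163)] [np.float64(-75.0), np.float64(-167.9)]
scene L [[220, 222, 224], [221, 222, 227], [190, 192, 197]]
scene L [238. 207.] 203.0 [0.5169 0.1867 0.04  ] [np.float64(0.05), np.float64(0.079)] [np.float64(32.5), np.float64(-69.7)]
scene Rr [[220, 221, 224], [220, 221, 226], [220, 222, 227]]
scene Rr [299. 241.] 266.0 [ 0.539  -0.0535  0.04  ] [np.float64(0.051), np.float64(0.077)] [np.float64(-2.9), np.float64(-106.0)]
scene tray [363. 306.] 2688.5 [ 0.4884 -0.3256  0.033 ] [np.float64(0.175), np.float64(0.154)] [np.float64(14.5), np.float64(-77.4)]
```

View pics/topc.png

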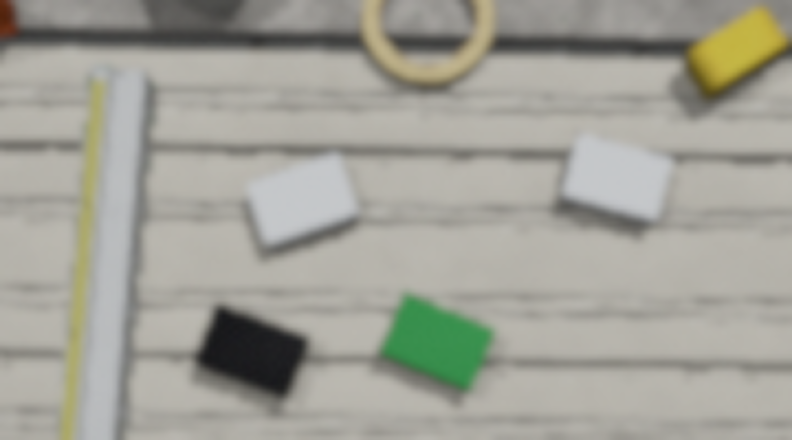

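Both views agree: block L is at about (0.515, 0.187) with grip line at about 20°, and block R at about (0.539, -0.052) with grip line at about -15°. The tray is at about (0.49, -0.32). I'll turn to yaw -70.5 for L first, since it leaves j6 near 0, then travel high over the fence.

```bash
cat > go.py <<'E'
import sys
from plant import *
import numpy as np
from scipy.spatial.transform import Rotation as Ro
x,y,z,yaw=map(float,sys.argv[1:5]);o=get_obs()
R=Ro.from_euler("xyz",o["orientation"],degrees=True);T=Ro.from_euler("xyz",[180,0,yaw],degrees=True)
print("t",round(o["clock"],2),"pos",o["tool_pos"].round(4),"rpy",o["orientation"].round(1),"F",o["force"].round(2),"open",o["opening"],"j6",o["joint_pos"][[0,5]].round(1))
print("need shift",(R.inv().apply(np.array([x,y,z])-o["tool_pos"])/.025).round(2),"turn",((R.inv()*T).as_rotvec(degrees=True)/6).round(2))
E
python3 -m handwheel '[[1,0,0,0,0,0,1],[1,0,0,0,0,0,1],[1,0,0,0,0,0,1],[1,0,0,0,0,0,1],[1,0,0,0,0,0,1]]'
python3 -m handwheel '[[1,0,0,0,0,0,1],[1,0,0,0,0,0,1],[1,0,0,0,0,0,1],[1,0,0,0,0,0,0.95],[1,0,0,0,0,0,0]]'
python3 go.py 0.515 0.187 0.40 -70.5
```

```text
clock: 0.72
tool_pos: [0.1942, 0.6463, 0.4041]
orientation: [180.0, -0.0, -46.9]
force: [0.2, -0.4, 0.2]
opening: 0.0879
gripper_force: 0.0
clock: 1.35
tool_pos: [0.1942, 0.6464, 0.4042]
orientation: [180.0, -0.0, -70.4]
force: [-0.7, 1.2, 0.5]
opening: 0.0874
gripper_force: 0.0
t 1.35 pos [0.1942 0.6464 0.4042] rpy [180.   -0.  -70.4] F [-0.69  1.19  0.55] open 0.08743907485677514 j6 [ 89.8 -70.2]
need shift [21.62 -5.92  0.18] turn [ 0.   -0.01  0.02]
```

```bash
for i in 1 ; do python3 -m handwheel '[[1,0.98,-0.27,0,0,0,0],[1,0.98,-0.27,0,0,0,0],[1,0.98,-0.27,0,0,0,0],[1,0.98,-0.27,0,0,0,0],[1,0.98,-0.27,0,0,0,0]]' | head -3; done
python3 -m handwheel '[[1,0.98,-0.27,0,0,0,0],[1,0.98,-0.27,0,0,0,0],[1,0.98,-0.27,0,0,0,0],[1,0.98,-0.27,0,0,0,0],[1,0.98,-0.27,0,0,0,0]]' | head -3
python3 -m handwheel '[[1,0.98,-0.27,0,0,0,0],[1,0.98,-0.27,0,0,0,0],[1,0.98,-0.27,0,0,0,0],[1,0.98,-0.27,0,0,0,0],[1,0.98,-0.27,0,0,0,0]]' | head -3
python3 -m handwheel '[[1,0.98,-0.27,0,0,0,0],[1,0.98,-0.27,0,0,0,0],[1,0.98,-0.27,0,0,0,0],[1,0.98,-0.27,0,0,0,0],[1,0.98,-0.27,0,0,0,0]]' | head -3
python3 -m handwheel '[[1,0.98,-0.27,0,0,0,0],[1,0.98,-0.27,0,0,0,0],[1,0,0,0,0,0,0],[1,0,0,0,0,0,0]]' | head -3
python3 go.py 0.515 0.187 0.26 -70.5
```

```text
clock: 1.98
tool_pos: [0.2682, 0.5406, 0.4049]
orientation: [-180.0, 0.0, -70.4]
clock: 2.6
tool_pos: [0.3408, 0.4369, 0.4047]
orientation: [-180.0, 0.0, -70.4]
clock: 3.22
tool_pos: [0.4135, 0.3327, 0.4047]
orientation: [-180.0, 0.0, -70.4]
clock: 3.85
tool_pos: [0.4862, 0.2285, 0.4047]
orientation: [-180.0, 0.0, -70.4]
clock: 4.35
tool_pos: [0.5147, 0.188, 0.4046]
orientation: [180.0, 0.0, -70.5]
t 4.35 pos [0.5147 0.188  0.4046] rpy [180.    0.  -70.5] F [ 0.07 -0.18  0.51] open 0.08736318812469206 j6 [ 40.6 -21. ]
need shift [ 0.04 -0.    5.78] turn [0.   0.   0.01]
```

```bash
python3 -m handwheel '[[1,0,0,1,0,0,0],[1,0,0,1,0,0,0],[1,0,0,1,0,0,0],[1,0,0,1,0,0,0],[1,0,0,1,0,0,0]]' | head -3
python3 -m handwheel '[[1,0,0,0.8,0,0,0],[1,0,0,0,0,0,0],[1,0,0,0,0,0,0]]' | head -3
python3 - <<'E'
from plant import *
import cv2,numpy as np
a=snapshot("top")["color"][175:275,180:300];b=snapshot("scene")["color"][150:250,180:300]
cv2.imwrite("pics/c1.png",cv2.resize(np.vstack([np.hstack([a,b])])[:,:,::-1],None,fx=3.3,fy=3.3,interpolation=cv2.INTER_CUBIC))
E
```

```text
clock: 4.97
tool_pos: [0.5143, 0.189, 0.279]
orientation: [-180.0, 0.0, -70.3]
clock: 5.35
tool_pos: [0.5149, 0.1889, 0.2605]
orientation: [-179.9, 0.0, -70.4]
```

View pics/c1.png

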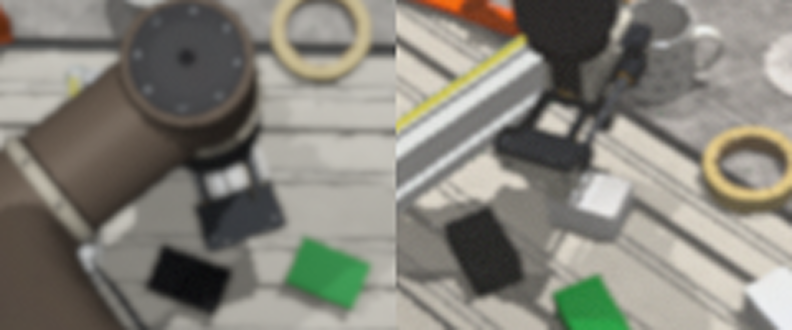

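The fingers straddle block L, with the block top visible between them in the top view. Next I descend, close and lift.

```bash
python3 -m handwheel '[[1,0,0,0.6,0,0,0],[1,0,0,0.6,0,0,0],[1,0,0,0.6,0,0,0],[1,0,0,0.6,0,0,0],[1,0,0,0.55,0,0,0]]'
python3 -m handwheel '[[1,0,0,0,0,0,0],[1,0,0,0,0,0,0]]'
python3 -m handwheel '[[-1,0,0,0,0,0,0],[-1,0,0,0,0,0,0],[-1,0,0,0,0,0,0],[-1,0,0,0,0,0,0],[-1,0,0,0,0,0,0]]'
```

```text
clock: 6.08
tool_pos: [0.5147, 0.1883, 0.1846]
orientation: [180.0, -0.0, -70.4]
force: [-0.4, 0.4, -0.1]
opening: 0.0881
gripper_force: 0.0
clock: 6.32
tool_pos: [0.515, 0.1885, 0.1861]
orientation: [-180.0, -0.0, -70.4]
force: [-0.8, -0.7, 0.0]
opening: 0.0877
gripper_force: 0.0
clock: 6.95
tool_pos: [0.515, 0.1885, 0.1861]
orientation: [-180.0, 0.0, -70.4]
force: [0.9, 0.0, 0.6]
opening: 0.0497
gripper_force: 30.0
```

```bash
python3 -m handwheel '[[-1,0,0,-0.2,0,0,0],[-1,0,0,-0.5,0,0,0],[-1,0,0,-0.6,0,0,0],[-1,0,0,-0.5,0,0,0],[-1,0,0,-0.2,0,0,0]]'
python3 -m handwheel '[[-1,0,0,0,0,0,0],[-1,0,0,0,0,0,0],[-1,0,0,0,0,0,0],[-1,0,0,0,0,0,0]]'
python3 -m handwheel '[[-1,0,0,0,0,0,0]]';python3 -m handwheel '[[-1,0,0,0,0,0,0]]'|grep force
```

```text
clock: 7.58
tool_pos: [0.515, 0.1885, 0.2374]
orientation: [-179.9, 0.0, -70.4]
force: [-0.4, 0.5, -5.1]
opening: 0.0497
gripper_force: 30.0
clock: 8.07
tool_pos: [0.5147, 0.1883, 0.2355]
orientation: [180.0, -0.0, -70.4]
force: [0.4, -0.4, -5.2]
opening: 0.0498
gripper_force: 30.0
clock: 8.2
tool_pos: [0.5147, 0.1884, 0.2357]
orientation: [180.0, -0.0, -70.4]
force: [-0.9, 1.0, -4.3]
opening: 0.0496
gripper_force: 30.0
force: [0.7, 0.2, -5.1]
gripper_force: 30.0
```

L weighs about 5.2 N, so it is probably the heavier one. I'll set it back down, release it and lift R to compare.

```bash
python3 -m handwheel '[[-1,0,0,0.5,0,0,0],[-1,0,0,0.6,0,0,0],[-1,0,0,0.5,0,0,0],[-1,0,0,0.25,0,0,0],[-1,0,0,0.13,0,0,0]]'
python3 -m handwheel '[[-1,0,0,0,0,0,0],[-1,0,0,0,0,0,0]]'
python3 -m handwheel '[[1,0,0,0,0,0,0],[1,0,0,0,0,0,0],[1,0,0,0,0,0,0],[1,0,0,0,0,0,0]]'
python3 go.py 0.539 -0.052 0.26 -105.5
```

```text
clock: 8.95
tool_pos: [0.5147, 0.1883, 0.186]
orientation: [179.9, -0.0, -70.4]
force: [-13.2, -1.5, 27.0]
opening: 0.0497
gripper_force: 30.0
clock: 9.2
tool_pos: [0.5149, 0.1885, 0.1867]
orientation: [-180.0, 0.0, -70.4]
force: [0.7, -0.8, -5.1]
opening: 0.0499
gripper_force: 30.0
clock: 9.7
tool_pos: [0.5148, 0.1884, 0.1866]
orientation: [-180.0, 0.0, -70.4]
force: [0.1, -0.3, -0.2]
opening: 0.0836
gripper_force: 0.0
t 9.7 pos [0.5148 0.1884 0.1866] rpy [-180.     0.   -70.4] F [ 0.06 -0.29 -0.23] open 0.08359429808419906 j6 [ 40.6 -21. ]
need shift [ 9.38  2.31 -2.94] turn [-0.    0.    5.85]
```

```bash
python3 -m handwheel '[[1,0,0,-0.5,0,0,0],[1,0,0,-1,0,0,0],[1,0,0,-1,0,0,0],[1,0,0,-1,0,0,0],[1,0,0,-0.5,0,0,0]]'|head -2
python3 -m handwheel '[[1,0,0,0,0,0,1],[1,0,0,0,0,0,1],[1,0,0,0,0,0,1],[1,0,0,0,0,0,1],[1,0,0,0,0,0,1]]'|head -2
python3 -m handwheel '[[1,0,0,0,0,0,0.85],[1,0.9,-0.35,0,0,0,0],[1,0.9,-0.35,0,0,0,0],[1,0.9,-0.35,0,0,0,0],[1,0.9,-0.35,0,0,0,0]]'|head -2
python3 -m handwheel '[[1,0.9,-0.35,0,0,0,0],[1,0.9,-0.35,0,0,0,0],[1,0.9,-0.35,0,0,0,0],[1,0.9,-0.35,0,0,0,0],[1,0.9,-0.35,0,0,0,0]]'|head -2
python3 -m handwheel '[[1,0.9,-0.35,0,0,0,0],[1,0,0,0,0,0,0],[1,0,0,0,0,0,0]]'|head -2
python3 go.py 0.539 -0.052 0.26 -105.5
python3 - <<'E'
from plant import *
import cv2,numpy as np
a=snapshot("top")["color"][165:285,230:370];b=snapshot("scene")["color"][150:270,210:350]
cv2.imwrite("pics/c2.png",cv2.resize(np.hstack([a,b])[:,:,::-1],None,fx=2.8,fy=2.8,interpolation=cv2.INTER_CUBIC))
E
```

```text
clock: 10.32
tool_pos: [0.515, 0.1885, 0.2886]
clock: 10.95
tool_pos: [0.5146, 0.1883, 0.2863]
clock: 11.58
tool_pos: [0.5242, 0.0915, 0.2864]
clock: 12.2
tool_pos: [0.5363, -0.0286, 0.2864]
clock: 12.58
tool_pos: [0.5388, -0.0517, 0.2864]
t 12.57 pos [ 0.5388 -0.0517  0.2864] rpy [ 180.    -0.  -105.5] F [ 0.75 -0.15 -0.22] open 0.08778494268312566 j6 [ 15.3 -30.8]
need shift [ 0.01 -0.01  1.05] turn [ 0.   -0.   -0.01]
```

View pics/c2.png

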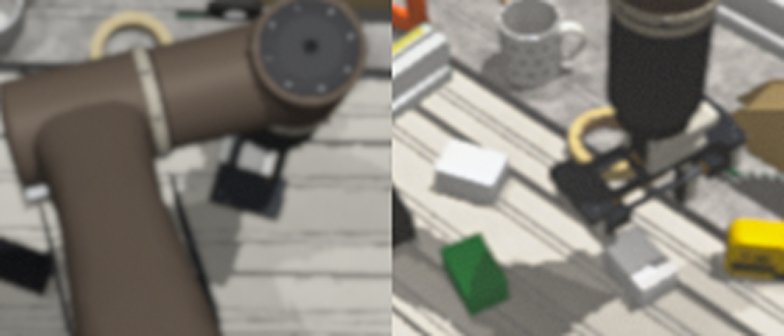

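Block R lies between the fingers, at about (258,160) in the left half, and L stands flat. I'll descend, grip and lift.

```bash
python3 -m handwheel '[[1,0,0,0.9,0,0,0],[1,0,0,0.9,0,0,0],[1,0,0,0.9,0,0,0],[1,0,0,0.8,0,0,0],[1,0,0,0.5,0,0,0]]'|head -4
python3 -m handwheel '[[1,0,0,0,0,0,0],[1,0,0,0,0,0,0]]'|head -4
python3 -m handwheel '[[-1,0,0,0,0,0,0],[-1,0,0,0,0,0,0],[-1,0,0,0,0,0,0],[-1,0,0,0,0,0,0],[-1,0,0,0,0,0,0]]'
python3 -m handwheel '[[-1,0,0,-0.2,0,0,0],[-1,0,0,-0.5,0,0,0],[-1,0,0,-0.6,0,0,0],[-1,0,0,-0.5,0,0,0],[-1,0,0,-0.2,0,0,0]]'
python3 -m handwheel '[[-1,0,0,0,0,0,0],[-1,0,0,0,0,0,0],[-1,0,0,0,0,0,0],[-1,0,0,0,0,0,0]]'
python3 -m handwheel '[[-1,0,0,0,0,0,0]]'|grep force
```

```text
clock: 13.3
tool_pos: [0.5387, -0.0512, 0.1855]
orientation: [180.0, -0.0, -105.5]
force: [-0.3, 0.1, -0.6]
clock: 13.55
tool_pos: [0.5393, -0.0516, 0.1871]
orientation: [-179.9, 0.0, -105.5]
force: [-0.1, 0.1, -0.7]
clock: 14.18
tool_pos: [0.5388, -0.0519, 0.1865]
orientation: [180.0, -0.0, -105.5]
force: [-1.2, 0.1, 2.7]
opening: 0.0497
gripper_force: 29.9
clock: 14.8
tool_pos: [0.5391, -0.0518, 0.2379]
orientation: [-179.9, 0.1, -105.5]
force: [-0.5, 0.1, -1.3]
opening: 0.0499
gripper_force: 29.9
clock: 15.3
tool_pos: [0.5388, -0.0518, 0.2361]
orientation: [180.0, -0.0, -105.5]
force: [-0.8, 0.6, -2.3]
opening: 0.0497
gripper_force: 29.9
force: [0.4, -0.1, -1.6]
gripper_force: 29.9
```

R weighs about 2 N, so it is the lighter block and L is the heavier. I'll set R back down and return to L by the reverse path.

```bash
python3 -m handwheel '[[-1,0,0,0.5,0,0,0],[-1,0,0,0.6,0,0,0],[-1,0,0,0.5,0,0,0],[-1,0,0,0.25,0,0,0],[-1,0,0,0.13,0,0,0]]'
python3 -m handwheel '[[-1,0,0,0,0,0,0],[-1,0,0,0,0,0,0]]'|head -2
python3 -m handwheel '[[1,0,0,0,0,0,0],[1,0,0,0,0,0,0],[1,0,0,0,0,0,0],[1,0,0,0,0,0,0],[1,0,0,0,0,0,0]]'
python3 -m handwheel '[[1,0,0,-0.5,0,0,0],[1,0,0,-1,0,0,0],[1,0,0,-1,0,0,0],[1,0,0,-1,0,0,0],[1,0,0,-0.5,0,0,0]]'|head -2
python3 -m handwheel '[[1,-0.9,0.35,0,0,0,0],[1,-0.9,0.35,0,0,0,0],[1,-0.9,0.35,0,0,0,0],[1,-0.9,0.35,0,0,0,0],[1,-0.9,0.35,0,0,0,0]]'|head -2
python3 -m handwheel '[[1,-0.9,0.35,0,0,0,0],[1,-0.9,0.35,0,0,0,0],[1,-0.9,0.35,0,0,0,0],[1,-0.9,0.35,0,0,0,0],[1,-0.9,0.35,0,0,0,0]]'|head -2
python3 -m handwheel '[[1,0,0,0,0,0,-1],[1,0,0,0,0,0,-1],[1,0,0,0,0,0,-1],[1,0,0,0,0,0,-1],[1,0,0,0,0,0,-1]]'|head -2
python3 -m handwheel '[[1,0,0,0,0,0,-0.85],[1,0,0,0,0,0,0]]'|head -2
python3 go.py 0.515 0.1885 0.186 -70.4
python3 - <<'E'
from plant import *
import cv2,numpy as np
a=snapshot("top")["color"][165:285,200:370];b=snapshot("scene")["color"][150:270,190:350]
cv2.imwrite("pics/c3.png",cv2.resize(np.hstack([a,b])[:,:,::-1],None,fx=2.4,fy=2.4,interpolation=cv2.INTER_CUBIC))
E
```

```text
clock: 16.05
tool_pos: [0.5388, -0.0518, 0.1864]
orientation: [180.0, -0.0, -105.5]
force: [-12.9, 4.0, 32.6]
opening: 0.05
gripper_force: 29.9
clock: 16.3
tool_pos: [0.539, -0.0518, 0.1872]
clock: 16.92
tool_pos: [0.5389, -0.0518, 0.1869]
orientation: [-180.0, 0.0, -105.5]
force: [0.3, -0.7, 1.3]
opening: 0.087
gripper_force: 0.0
clock: 17.55
tool_pos: [0.5391, -0.0518, 0.289]
clock: 18.18
tool_pos: [0.5265, 0.069, 0.2869]
clock: 18.8
tool_pos: [0.5144, 0.1891, 0.2868]
clock: 19.42
tool_pos: [0.5146, 0.1883, 0.2868]
clock: 19.68
tool_pos: [0.5146, 0.1883, 0.2868]
t 19.68 pos [0.5146 0.1883 0.2868] rpy [180.   -0.  -70.5] F [-0.22  0.07 -0.12] open 0.08753353307798592 j6 [ 40.6 -21. ]
need shift [-0.   -0.02  4.03] turn [ 0.   -0.   -0.01]
```

View pics/c3.png

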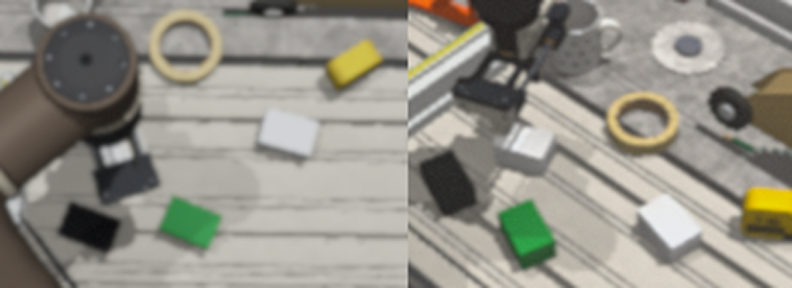

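R stands flat again at about (288,133) in the left half, and the gripper is over L. I'll grip L and lift it to 10 cm.

```bash
python3 -m handwheel '[[1,0,0,0.9,0,0,0],[1,0,0,0.9,0,0,0],[1,0,0,0.9,0,0,0],[1,0,0,0.8,0,0,0],[1,0,0,0.53,0,0,0]]'|head -4
python3 -m handwheel '[[1,0,0,0,0,0,0],[1,0,0,0,0,0,0]]'|head -4
python3 -m handwheel '[[-1,0,0,0,0,0,0],[-1,0,0,0,0,0,0],[-1,0,0,0,0,0,0],[-1,0,0,0,0,0,0],[-1,0,0,0,0,0,0]]'
python3 -m handwheel '[[-1,0,0,-0.2,0,0,0],[-1,0,0,-0.5,0,0,0],[-1,0,0,-0.6,0,0,0],[-1,0,0,-0.6,0,0,0],[-1,0,0,-0.6,0,0,0]]'|head -2
python3 -m handwheel '[[-1,0,0,-0.6,0,0,0],[-1,0,0,-0.6,0,0,0],[-1,0,0,-0.3,0,0,0],[-1,0,0,0,0,0,0],[-1,0,0,0,0,0,0]]'
python3 go.py 0.490 -0.322 0.286 -105.5
```

```text
clock: 20.4
tool_pos: [0.5146, 0.1883, 0.1852]
orientation: [179.9, -0.0, -70.5]
force: [0.4, 0.1, 0.3]
clock: 20.65
tool_pos: [0.515, 0.1886, 0.1868]
orientation: [-180.0, 0.0, -70.4]
force: [-0.5, -0.3, -0.6]
clock: 21.28
tool_pos: [0.5148, 0.1884, 0.1863]
orientation: [-180.0, 0.0, -70.4]
force: [0.5, 1.0, 2.3]
opening: 0.0501
gripper_force: 30.0
clock: 21.9
tool_pos: [0.5147, 0.1884, 0.2501]
clock: 22.52
tool_pos: [0.5145, 0.1882, 0.2856]
orientation: [179.9, -0.0, -70.4]
force: [-0.5, 0.2, -5.9]
opening: 0.0498
gripper_force: 30.0
t 22.52 pos [0.5145 0.1882 0.2856] rpy [179.9  -0.  -70.4] F [-0.51  0.16 -5.88] open 0.04983691994853063 j6 [ 40.6 -21. ]
need shift [ 1.89e+01  7.76e+00 -1.00e-02] turn [ 0.01 -0.    5.84]
```

```bash
python3 -m handwheel '[[-1,0.3,0.12,0,0,0,0],[-1,0.6,0.25,0,0,0,0],[-1,0.8,0.33,0,0,0,0],[-1,0.8,0.33,0,0,0,0],[-1,0.8,0.33,0,0,0,0]]'|head -2
python3 -m handwheel '[[-1,0.8,0.33,0,0,0,0],[-1,0.8,0.33,0,0,0,0],[-1,0.8,0.33,0,0,0,0],[-1,0.8,0.33,0,0,0,0],[-1,0.8,0.33,0,0,0,0]]'|head -2
python3 -m handwheel '[[-1,0.8,0.33,0,0,0,0],[-1,0.8,0.33,0,0,0,0],[-1,0.8,0.33,0,0,0,0],[-1,0.8,0.33,0,0,0,0],[-1,0.8,0.33,0,0,0,0]]'|head -2
python3 -m handwheel '[[-1,0.8,0.33,0,0,0,0],[-1,0.8,0.33,0,0,0,0],[-1,0.8,0.33,0,0,0,0],[-1,0.8,0.33,0,0,0,0],[-1,0.8,0.33,0,0,0,0]]'|head -2
python3 -m handwheel '[[-1,0.8,0.33,0,0,0,0],[-1,0.8,0.33,0,0,0,0],[-1,0.8,0.33,0,0,0,0],[-1,0.8,0.33,0,0,0,0],[-1,0.4,0.14,0,0,0,0]]'|head -2
python3 -m handwheel '[[-1,0,0,0,0,0,0],[-1,0,0,0,0,0,0],[-1,0,0,0,0,0,0],[-1,0,0,0,0,0,0]]'
python3 go.py 0.490 -0.321 0.286 -70.4
python3 - <<'E'
from plant import *
import cv2,numpy as np
a=snapshot("top")["color"][170:300,270:440];b=snapshot("scene")["color"][190:360,220:440]
b=cv2.resize(b,(222,172));a=cv2.resize(a,(225,172));b=cv2.resize(b,(225,172))
cv2.imwrite("pics/c4.png",cv2.resize(np.hstack([a,b])[:,:,::-1],None,fx=1.75,fy=1.75,interpolation=cv2.INTER_CUBIC))
E
```

```text
clock: 23.15
tool_pos: [0.5101, 0.0974, 0.2862]
clock: 23.78
tool_pos: [0.5048, -0.0104, 0.2863]
clock: 24.4
tool_pos: [0.4992, -0.1184, 0.2862]
clock: 25.02
tool_pos: [0.4937, -0.2264, 0.2862]
clock: 25.65
tool_pos: [0.4893, -0.3235, 0.286]
clock: 26.15
tool_pos: [0.4902, -0.3214, 0.2863]
orientation: [-180.0, -0.0, -70.4]
force: [0.3, -1.1, -4.6]
opening: 0.0496
gripper_force: 30.0
t 26.15 pos [ 0.4902 -0.3214  0.2863] rpy [-180.    -0.   -70.4] F [ 0.3  -1.09 -4.58] open 0.0495825460546487 j6 [-14.2  33.8]
need shift [-0.02  0.    0.01] turn [-0. -0.  0.]
```

View pics/c4.png

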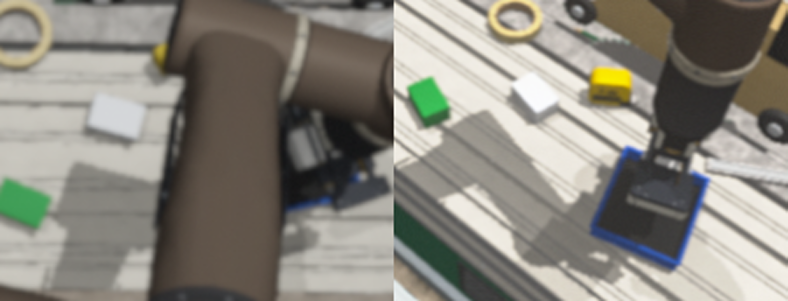

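The block is held level over the tray, around (660,200) in the right half, and R stands where it was. I'm handing it in.

```bash
python3 -c "
from plant import *
print(close_job())"
```

```text
the job is handed in; nothing more can be done
None
```

I found the heavier block (about 5 N, against about 2 N for the other) and handed the job in with it held level over the middle of the tray, underside about 10 cm up; the lighter block is back where it stood, nothing else was touched, and no verdict came back.

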